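Clear the bay and slide the stock tray home

ROBOT

A 7-joint arm with a two-finger parallel gripper is mounted at the origin on the work surface. World frame = base frame: x ahead of the robot, y to its left, z up, the work surface at z = 0. Lengths are in m, angles in rad, forces in N, time in s.
With the tool pointing down it reaches from about 0.4 to 0.925 m from the base axis. Payload 4.1 kg.
Tool frame: the origin (TCP) lies where the fingers leave the gripper's body, on its centre line; the fingertips stand 73 mm ahead of it and the grasp point (between the pads) lies 54 mm ahead of it; z points along the fingers, y is the line along which they close (so a half turn about z gives the same grasp; the last joint's range is limited). The gripper opens to 85 mm and grips with 20 to 120 N. Pads are 22 mm wide; open, the fingers measure 114 mm over their backs; the gripper's body (76 mm by 85 mm) begins 54 mm behind the grasp point. The pads swing forward as they close: fully open they stand 13 mm farther back than shut.
Start: joints at [1.211, 0.398, 0.045, 1.537, -0.019, 1.207, -0.051], TCP at [0.168, -0.628, 0.304] pointing down, gripper open.
Joint ranges: [-2.82, 2.82], [-0.49, 2.23], [-1.37, 1.46], [0, 2.46], [-1.36, 4.5], [0.23, 2], [-2.94, 2.94]. Speed limits (rad/s): [2.57, 2.57, 3.14, 3.14, 3.14, 3.14, 3.14].

INTERFACE

Orientations are given as a unit quaternion [w, x, y, z].
In Python, from station import env, vision gives the robot as it stands. Calls block until the motion is done:
- env.move_to(position, orientation): joint-space move of the TCP to a pose.
- env.move_linear(position, rot=None, feed=0.15, stop_force=None): straight line of the TCP; rot=None keeps the orientation; feed is the mean speed in m/s. With stop_force (N) it stops when the force on the tool has changed by that much, and returns True; else False.
- env.goto_joints(angles): joint-space move.
- env.gripper_to(opening): finger opening in m; the grip force is fixed at half the most; returns when the fingers have stopped.
- env.hold(seconds).
- env.ik(position, orientation): joint angles nearest the present ones, or None.
- env.get_obs(): the state.
- vision.read_camera(name): name is "scene" or "top" or "wrist"; returns (picture, depth): 420x560x3 uint8, blue, green, red; 420x560 float32, m along the optical axis (not along the pixel's ray), 0 where there is no reading.
- vision.camera_params(name): a dict with "vfov" (degrees; the focal length in pixels is half the picture's height over the tangent of half this angle, whatever the lens; pixels are square), "cx", "cy" (the principal point, pixels), "R" (3x3) and "t" (3): a world point X has camera coordinates R X + t. Camera axes: x right, y down, z forward; pixel columns grow to the right and rows downward; lengths in m; the calibration is good to about 2 mm. The wrist camera is an equidistant fisheye: a pixel r from the principal point sees the ray r / f radians off the axis. A picture is of the moment at which its call begins: read the wrist's pose just before it. camera_params takes no time and is no camera call; for the wrist camera it gives the pose at the moment of the call.
A pose or a line that the arm cannot do raises env.Unreachable and nothing moves.
- env.hand_in(): hands the job in; it is judged then, once.
The state is a dict: "t": time; "qpos": joint angles; "joint_velocities": joint speeds; "joint_torque": joint torques, N m; "eef_pos": TCP position; "orientation": TCP orientation; "contact_force": force on the tool from outside, world axes, zero at the start; "moment": the same for the moment, N m; "finger_gap": finger opening in m; "grasp_force": force on a finger pad.
Only numpy, scipy, OpenCV 4.12 (cv2) and the standard library are available. Lean on these libraries where they do the work, as an engineer would, in place of code of your own. Each camera call takes 0.05 s, during which the arm holds its last target. There are 200 camera calls.

TASK

A forged steel link has been left lying in the empty bay of the blue tray dock: take it out and put it in the wooden crate. Then slide the tray that holds the two standing tool holders along the bench, without lifting it, into that bay until it is fully home against the back stop, gently enough that both holders stay standing in it. Leave everything else where it is.

Things in the scene. Friction and masses are not known exactly. Their poses are not given: they have to be found in the camera images.
- dock: Fixed blue steel dock on the bench: two side-by-side bays, no floor plate, open above and in front. Origin on the bench, mid-mouth of the bay to fill; +x points into it. That bay: inside y = -61 to 61 mm, back stop face at x = 145 mm (45 mm high); guides 6 mm thick, 30 high, from x = 0; the +y one has an outward wing to x = -27 mm. The other bay, centred on y = -128 mm, holds the full tray.
- tray: Loose open grey steel tray, 140 (x) x 110 (y) x 50 mm high, walls and floor 4 mm, blank label on its -x end, 0.25-0.5 kg, holding two tool holders. It stands 45-95 mm before the empty bay, roughly in line, +x end towards it. Origin: centre of underside; home is x = 75 mm in the dock's frame. Loaded, it slides at about 3 to 9 N; its end wall may be pushed.
- holder1: Loose steel tool holder, round, 80 mm high, foot 32 mm in diameter, about 0.18 kg, standing free on the tray's floor in the half nearer the tray's +x end, at +y. Origin at the centre of its foot, z up its axis. It topples if jolted or bumped.
- holder2: The second tool holder, identical to the first, on the tray's -y side.
- link: Loose forged dark steel link lying flat in the empty bay, 120 mm long along its x: two round eyes 36 mm in diameter, 24 mm high, 84 mm between centres, joined by a straight stem 18 mm wide, from 4 to 20 mm above the underside. About 0.42 kg. Origin: centre of its underside, midway between the eyes.
- crate: Loose open wooden crate on the bench, outside 200 mm (x) by 160 mm (y) by 55 mm high, walls and floor 8 mm, 1.6 kg. Origin at the centre of its underside. It stands at the far left or far right of the work; the carton stands at the other side.
- full_tray: Bystander: a grey tray like the other one, with four steel bushes in it, standing in the neighbouring bay. Origin at the centre of its underside.
- carton: Bystander: closed cardboard carton 200 x 150 x 55 mm. Origin at the centre of its underside.
- oil_can: Bystander: green can 64 mm in diameter, 130 mm high. Origin at the centre of its underside.
- collar: Bystander: dark steel collar lying flat, 84 mm outside diameter, 48 mm bore, 30 mm high. Origin at the centre of its underside.
Things that resemble listed ones, but are neither listed nor needed, are in the scene too. Of the things that look like the link, the smallest one is meant.

How it is judged:
On the way, in this order (a step that is already met when the one before it is completed fails the run):
1. the link lies in the crate (x of link in the frame of crate between -0.085 and 0.085 m and y of link in the frame of crate between -0.068 and 0.068 m and z of link in the frame of crate between -0.005 and 0.035 m and linear speed of link below 0.05 m/s), for 0.2 s.
2. the tray is fully home in the bay, against the back stop (x of tray in the frame of dock between 0.069 and 0.082 m and y of tray in the frame of dock between -0.015 and 0.015 m and height (world z) of tray below 0.005 m and linear speed of tray below 0.02 m/s), for 0.2 s.
At the end, for the whole second after the job is handed in: The link rests inside the crate (under 35 mm above its underside); the tray stands on the bench in the bay, within 6 mm of the back stop; both holders stand in it, upright within 0.15 rad; all at rest. Bystanders moved under 30 mm (all of step 1 and all of step 2 and angle between each of holder1, holder2's own z axis and vertical below 0.15 rad and linear speed of each of holder1, holder2 below 0.03 m/s and x of holder1 in the frame of tray between -0.07 and 0.07 m and y of holder1 in the frame of tray between -0.055 and 0.055 m and z of each of holder1, holder2 in the frame of tray below 0.02 m and x of holder2 in the frame of tray between -0.07 and 0.07 m and y of holder2 in the frame of tray between -0.055 and 0.055 m); the robot touches nothing.
It fails at once if a tool holder is tipped over (more than 0.5 rad) (angle between any of holder1, holder2's own z axis and vertical above 0.5 rad).
It fails at once if the tray is lifted (12 mm) off the bench or tipped (0.15 rad) (height (world z) of tray above 0.012 m or angle between tray's own z axis and vertical above 0.15 rad).
It fails at once if a bystander (full tray, carton, can, collar) is moved more than 30 mm (distance of any of full_tray, carton, oil_can, collar from where it was at the start of the episode above 0.03 m).
It also fails if it takes over 64 s, if anything falls off the work surface, if the arm or the gripper's body presses on something with over 40 N, if the wrist force passes 120 N, or if a joint passes its speed limit or range.

## Working session

There is one attempt and no reset: what is moved stays moved. The work goes in short steps, each a Python script; the robot and the scene stay as the last script left them, time stands still between calls to the robot, and variables do not carry over. Pictures are saved under pics/ and viewed, at most 10 in all, crops included, and the job is handed in when it is done.

```bash
ls; mkdir -p pics
python3 - <<'E'
from station import env, vision
import cv2, numpy as np
for n in ("scene","top"):
    p,d=vision.read_camera(n); cv2.imwrite(f"pics/{n}0.png",p); np.save(f"pics/{n}0.npy",d)
    c=vision.camera_params(n); print(n,c, (d==0).mean())
o=env.get_obs(); print(o)
E
```

```text
pics
scene {'vfov': 52.81867096699428, 'cx': 274.2889386382239, 'cy': 211.2955940585996, 'R': array([[ 0.63584834,  0.77178461,  0.00673796],
       [ 0.61726643, -0.50326626, -0.60473567],
       [-0.46333469,  0.38867929, -0.79639775]]), 't': array([-0.3342189 , -0.30115882,  1.28712125])} 0.004026360544217687
top {'vfov': 44.545195909765646, 'cx': 284.0235246369637, 'cy': 199.49214406882743, 'R': array([[-0.02098689, -0.99953655, -0.02205092],
       [-0.98477575,  0.02447364, -0.1720981 ],
       [ 0.172558  ,  0.0181034 , -0.98483298]]), 't': array([0.00732592, 0.52666003, 1.34179272])} 0.004000850340136054
{'t': 0.1, 'qpos': array([ 1.21101295,  0.39911991,  0.04502311,  1.53774281, -0.01869962,
        1.20689458, -0.05069784]), 'joint_velocities': array([ 9.91536366e-04, -2.75734564e-03,  1.09028107e-03, -2.97983443e-03,
       -3.61511527e-04, -6.45818914e-05,  2.08924694e-03]), 'joint_torque': array([ 2.72635807e-03, -4.76262152e+01,  1.36968177e+00, -2.54948652e+01,
        1.20349583e-02,  5.03647869e-03, -2.12089896e-05]), 'eef_pos': array([ 0.16752231, -0.62759058,  0.30297073]), 'orientation': array([-8.54800331e-04,  9.91502426e-01,  1.30085278e-01, -1.70790168e-04]), 'contact_force': array([-0.03060165,  0.57311165,  0.38148059]), 'moment': array([0.01349929, 0.04890635, 0.01956445]), 'grasp_force': 0.0, 'finger_gap': 0.08521075253236714}
```

View pics/top0.png

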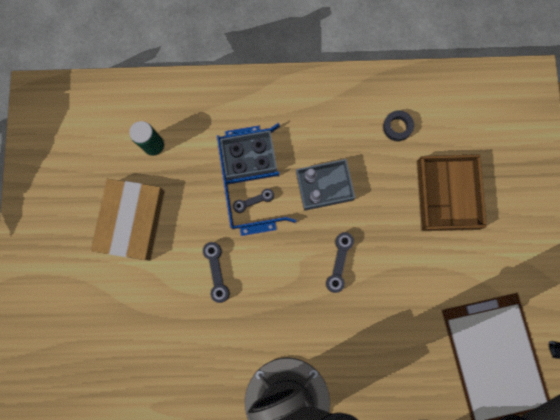

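View pics/scene0.png

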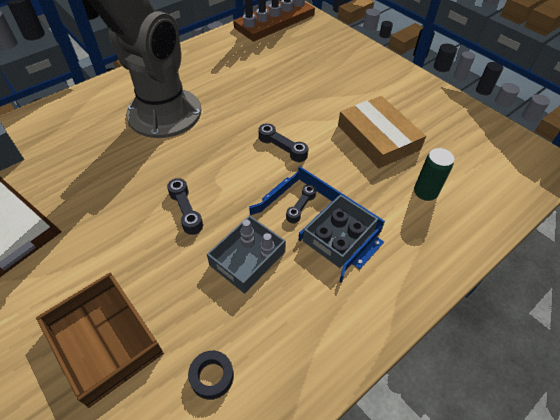

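Candidates for the link: the small one in the bay (top 253,201), a larger link at (215,272) and another larger one at (340,262). The small one, in the empty bay, is the one meant. The dock mouth faces image right (world -y). The tray is at (326,184), the crate at (451,193), the carton at (127,218), the can at (147,138) and the collar at (398,125).

```bash
cat > h.py <<'E'
from station import env, vision
import cv2, numpy as np
def cam(n):
    c=vision.camera_params(n); p,d=vision.read_camera(n); return p,d,c
def rays(c,uv,fish=False):
    uv=np.atleast_2d(uv).astype(float); f=210/np.tan(np.radians(c['vfov']/2))
    x=(uv-[c['cx'],c['cy']])/f
    if fish:
        r=np.linalg.norm(x,axis=1,keepdims=True)+1e-12; x=x/r*np.tan(r)
    return np.c_[x,np.ones(len(x))]
def cloud(d,c,fish=False):
    v,u=np.mgrid[:420,:560]
    X=rays(c,np.c_[u.ravel(),v.ravel()],fish)*d.reshape(-1,1)
    return ((X-c['t'])@c['R']).reshape(420,560,3)
def plane(c,uv,z,fish=False):
    r=rays(c,uv,fish)@c['R']; o=-c['R'].T@c['t']
    return o+r*((z-o[2])/r[:,2])[:,None]
def rect(P):
    (x,y),(w,h),a=cv2.minAreaRect(P[:,:2].astype(np.float32)*1000)
    return np.round([x,y,w,h,a],1)
def quat(yaw):  # tool down, tool y axis at angle yaw in world (mod pi)
    # R = Rz(a) * diag(1,-1,-1): tool x at angle a, tool y at a-90
    a=yaw+np.pi/2; return np.array([0,np.cos(a/2),np.sin(a/2),0])
E
python3 - <<'E'
from h import *
p=cv2.imread('pics/top0.png');d=np.load('pics/top0.npy');c=vision.camera_params('top')
W=cloud(d,c)
hsv=cv2.cvtColor(p,cv2.COLOR_BGR2HSV)
print('bench z',np.median(W[280:300,240:320,2]))
def box(u0,u1,v0,v1,z0,z1,m=None):
    s=np.zeros((420,560),bool); s[v0:v1,u0:u1]=1
    s&=(W[...,2]>z0)&(W[...,2]<z1)&(d>0)
    if m is not None: s&=m
    return W[s]
blue=(hsv[...,0]>100)&(hsv[...,0]<125)&(hsv[...,1]>150)
print('tray',rect(box(290,362,150,218,.042,.06)))
print('link',rect(box(228,280,184,216,.012,.03,~blue)))
print('linkA',rect(box(195,238,235,308,.012,.04)),'linkB',rect(box(320,362,225,300,.012,.04)))
print('full',rect(box(215,285,125,188,.042,.06,~blue)))
print('crate',rect(box(405,500,140,245,.045,.065)))
b=box(200,310,110,245,.02,.06,blue); print('blue n',len(b),rect(b))
for r in (('scene',),):
    pass
h=box(290,362,150,218,.07,.1); print('holders',np.round(h[:,:2]*1000)[:12].tolist())
np.save('pics/blue.npy',b); hi=b[b[:,2]>.038]; print('stop',len(hi),rect(hi))
lo=b[(b[:,2]<.036)]; print(np.round(lo*1000)[::6].tolist())
E
```

```text
bench z 0.00031928583362618283
tray [ 568.8 -117.9  111.5  140.8   10.5]
link [531.4  88.9 126.1  66.   89. ]
linkA [337.9 182.8 164.1  48.9  10.8] linkB [ 356.7 -150.6   47.8  164.    75.1]
full [649.7  94.2 148.3 149.4   8.3]
crate [ 5.376e+02 -4.591e+02  2.015e+02  1.625e+02  1.000e-01]
blue n 497 [594.9  74.1 279.7 170.    8.6]
holders [[601.0, -74.0], [601.0, -76.0], [600.0, -79.0], [601.0, -81.0], [600.0, -84.0], [600.0, -71.0], [598.0, -73.0], [598.0, -76.0], [598.0, -79.0], [597.0, -81.0], [597.0, -84.0], [595.0, -71.0]]
stop 121 [622.1 139.  131.9 304.7  67.1]
[[746.0, 11.0, 28.0], [737.0, 22.0, 28.0], [734.0, 22.0, 29.0], [733.0, 31.0, 25.0], [728.0, 61.0, 34.0], [728.0, 45.0, 31.0], [726.0, 73.0, 32.0], [726.0, 104.0, 26.0], [724.0, 87.0, 30.0], [721.0, 118.0, 32.0], [720.0, 95.0, 34.0], [719.0, 123.0, 31.0], [718.0, 155.0, 26.0], [715.0, 137.0, 35.0], [713.0, 154.0, 35.0], [712.0, 163.0, 30.0], [605.0, 36.0, 30.0], [604.0, 19.0, 31.0], [602.0, 47.0, 31.0], [602.0, 30.0, 31.0], [602.0, 14.0, 27.0], [600.0, 55.0, 30.0], [599.0, 38.0, 32.0], [601.0, 22.0, 22.0], [598.0, 72.0, 28.0], [598.0, 55.0, 24.0], [596.0, 102.0, 27.0], [595.0, 86.0, 27.0], [594.0, 69.0, 30.0], [592.0, 113.0, 35.0], [593.0, 97.0, 28.0], [593.0, 80.0, 24.0], [590.0, 124.0, 32.0], [589.0, 107.0, 31.0], [591.0, 92.0, 23.0], [588.0, 143.0, 31.0], [588.0, 125.0, 27.0], [585.0, 155.0, 31.0], [584.0, 135.0, 34.0], [582.0, 154.0, 34.0], [584.0, 139.0, 20.0], [478.0, -9.0, 30.0], [476.0, 16.0, 34.0], [475.0, -1.0, 36.0], [475.0, -17.0, 31.0], [473.0, 29.0, 36.0], [473.0, 10.0, 28.0], [472.0, 54.0, 29.0], [471.0, 38.0, 32.0], [470.0, -28.0, 27.0], [469.0, 62.0, 32.0], [469.0, 43.0, 27.0], [467.0, 76.0, 30.0], [467.0, 60.0, 22.0], [464.0, 95.0, 33.0], [464.0, 79.0, 29.0], [462.0, 111.0, 30.0], [462.0, 95.0, 29.0], [459.0, 133.0, 32.0], [459.0, 116.0, 35.0], [457.0, 136.0, 32.0]]
```

Run:
```python
from h import *
c=vision.camera_params('top')
print(plane(c,[[240,206],[267,195]],.024)[:,:2])
ya=np.radians(7.3)   # tool y along dock y
q=quat(ya); print(env.get_obs()['t'])
env.move_to([.55,.0,.33],q)
cc=vision.camera_params('wrist'); p,d=vision.read_camera('wrist')
cv2.imwrite('pics/w1.png',p); np.save('pics/w1.npy',d); np.save('pics/w1c.npy',cc,allow_pickle=True)
o=env.get_obs(); print(o['t'],o['eef_pos'],o['qpos'],-cc['R'].T@cc['t'],cc['vfov'],cc['R'][2])
```

```text
[[0.51535335 0.11703065]
 [0.54422858 0.04230304]]
0.1
2.75 [ 0.55009519 -0.00126979  0.32980408] [ 0.51087979  0.25368653 -0.69993814  1.72778831  0.17304676  1.22327459
 -0.10736023] [0.53985983 0.07510937 0.39963242] 65.70646984690485 [ 0.03678431 -0.29722342 -0.95409913]
```

View pics/w1.png

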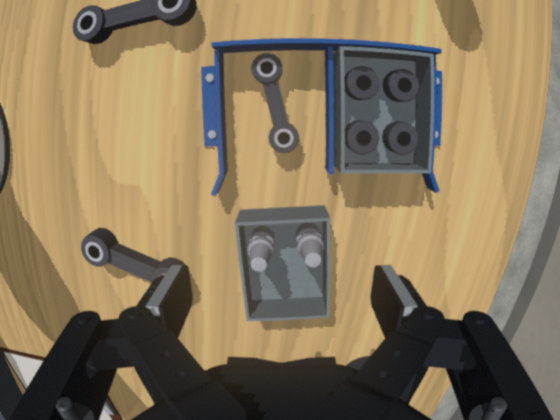

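The wrist view shows the link in the bay with eyes at (267,68) and (284,137), and the near guide from (218,50) to (223,170) with its wing. The middle guide runs from (331,50) to (331,172). The tray rim corners are (237,211), (329,207), (328,317) and (247,320), with holders at (260,258) and (312,258).

Run:
```python
from h import *
p=cv2.imread('pics/w1.png');d=np.load('pics/w1.npy');c=np.load('pics/w1c.npy',allow_pickle=True).item()
W=cloud(d,c,True); hsv=cv2.cvtColor(p,cv2.COLOR_BGR2HSV)
g=cv2.cvtColor(p,cv2.COLOR_BGR2GRAY)
print('bench z',W[190:200,290:300,2].mean())
f=lambda uv,z: np.round(plane(c,uv,z,True)[:,:2]*1000,1).tolist()
print('eyes',f([[267,68],[284,137]],.024))
print('tray',f([[237,211],[329,207],[328,317],[247,320]],.05))
H=cv2.HoughCircles(g[40:160,240:310],cv2.HOUGH_GRADIENT,1,40,param1=100,param2=12,minRadius=4,maxRadius=10); print(H)
def box(u0,u1,v0,v1,z0,z1,m=True):
    s=np.zeros((420,560),bool); s[v0:v1,u0:u1]=1
    return W[s&(W[...,2]>z0)&(W[...,2]<z1)&(d>0)&m]
blue=(hsv[...,0]>100)&(hsv[...,0]<125)&(hsv[...,1]>130)
print('tray',rect(box(225,345,195,335,.046,.056)))
print('full',rect(box(332,440,40,180,.046,.056,~blue)))
for n,(a,b) in dict(near=(205,232),mid=(322,338)).items():
    q=box(a,b,60,168,.026,.036,blue)[:,:2]*1000
    v=cv2.fitLine(q.astype(np.float32),cv2.DIST_HUBER,0,.01,.01).ravel()
    print(n,len(q),v,np.degrees(np.arctan2(v[1],v[0])),q[:,1].min(),q[:,1].max())
q=box(235,325,35,60,.036,.05,blue)[:,:2]*1000
v=cv2.fitLine(q.astype(np.float32),cv2.DIST_HUBER,0,.01,.01).ravel(); print('stop',len(q),v,np.degrees(np.arctan2(v[1],v[0])))
l=box(248,305,52,158,.012,.03,~blue); print('link',rect(l),rect(l[l[:,2]>.021]))
```

```text
bench z -0.00038212038910208796
eyes [[517.8, 121.5], [546.9, 44.4]]
tray [[504.0, -42.7], [607.0, -24.9], [633.8, -174.9], [527.9, -192.8]]
[[[43.5 97.5  9.4]
  [26.5 27.5  9.4]]]
tray [ 568.4 -115.5  110.9  141.6   10.3]
full [657.   97.1 113.5 149.6   8. ]
near 341 [ 1.3663377e-01 -9.9062163e-01  4.6662469e+02  7.7951401e+01] -82.14689 24.91245835356372 125.03875989789637
mid 528 [ 1.4873634e-01 -9.8887688e-01  5.9637457e+02  7.5390381e+01] -81.44629 17.300539317714474 140.59846684630895
stop 339 [9.8966652e-01 1.4338833e-01 5.2876392e+02 1.5070905e+02] 8.243961
link [531.2  83.   35.5 119.2  20. ] [531.2  83.   35.5 119.2  20. ]
```

Run:
```python
from h import *
yl=np.radians(20.2); q=quat(yl)
env.move_to([.5315,.083,.2],q); env.gripper_to(.05)
hit=env.move_linear([.5315,.083,.079],feed=.08,stop_force=8)
print('hit',hit,env.get_obs()['eef_pos'],env.get_obs()['t'])
env.gripper_to(0.0)
o=env.get_obs(); print('gap',o['finger_gap'],o['grasp_force'],o['eef_pos'])
if .014<o['finger_gap']<.022:
    z0=o['eef_pos'][2]
    env.move_linear([.5315,.083,.25],feed=.12)
    o=env.get_obs(); print('lift',o['finger_gap'],o['contact_force'],o['t'])
    for y in (90,-90):
        j=env.ik([.5376,-.459,.25],quat(np.radians(y))); print(y,j)
p=vision.read_camera('wrist')[0]; cv2.imwrite('pics/w2.png',p)
```

```text
hit False [0.53185109 0.08309392 0.07946856] 5.5167
gap 0.016099097298194275 60.04032790660858 [0.53189145 0.08313209 0.07953487]
lift 0.016164597188465465 [-0.83353158 -0.14548942 -3.25115154] 7.4833
90 [ 1.1254964   0.63546142 -0.75056155  1.42654304  0.44048203  1.25153538
  1.90553228]
-90 [ 0.89331976  0.55948187 -0.37211074  1.433982    0.2096212   1.18725068
 -1.07637678]
```

View pics/w2.png

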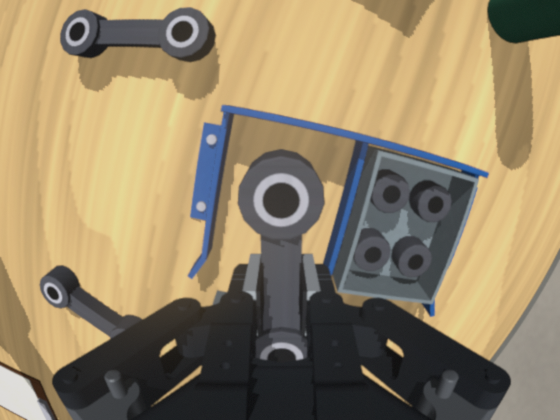

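The link is held square across its stem, and the bay behind it is empty. Next I carry it to the crate.

Run:
```python
from h import *
q=quat(np.radians(-90))
env.move_to([.5376,-.459,.25],q)
hit=env.move_linear([.5376,-.459,.091],feed=.1,stop_force=8)
o=env.get_obs(); print(hit,o['eef_pos'],o['finger_gap'],o['t'])
env.gripper_to(.05)
env.move_linear([.5376,-.459,.25],feed=.15)
# look at tray and bay again
env.move_to([.56,-.02,.33],quat(np.radians(8.2)))
cc=vision.camera_params('wrist'); p,d=vision.read_camera('wrist')
cv2.imwrite('pics/w3.png',p); np.save('pics/w3.npy',d); np.save('pics/w3c.npy',cc,allow_pickle=True)
t,_=vision.read_camera('top'); cv2.imwrite('pics/top3.png',np.hstack([t[120:260,200:500],t[120:260,200:500]])[:, :300].repeat(2,0).repeat(2,1))
print(env.get_obs()['t'])
W=cloud(d,cc,True)
P=W[(d>0)&(W[...,2]>.046)&(W[...,2]<.056)&(np.hypot(W[...,0]-.568,W[...,1]+.116)<.1)]
print('tray',rect(P))
m=(d>0)&(W[...,2]>.065)&(W[...,2]<.1)&(np.hypot(W[...,0]-.568,W[...,1]+.116)<.1)
print('holders',cv2.kmeans((W[m]*1000).astype(np.float32),2,None,(3,20,.1),3,0)[2])
```

```text
False [ 0.53805309 -0.4592794   0.09185736] 0.016165075615499493 11.2333
14.6083
tray [ 568.4 -115.7  110.4  141.8   10.3]
holders [[535.8648   -85.466576  79.28559 ]
 [591.88855  -73.046455  79.2741  ]]
```

View pics/top3.png

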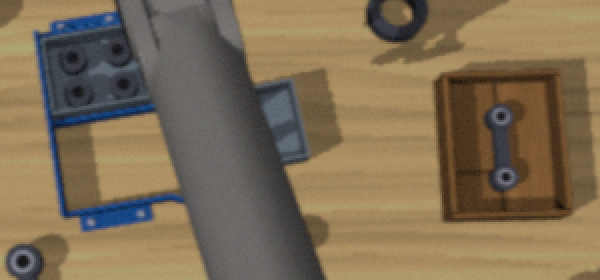

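View pics/w3.png

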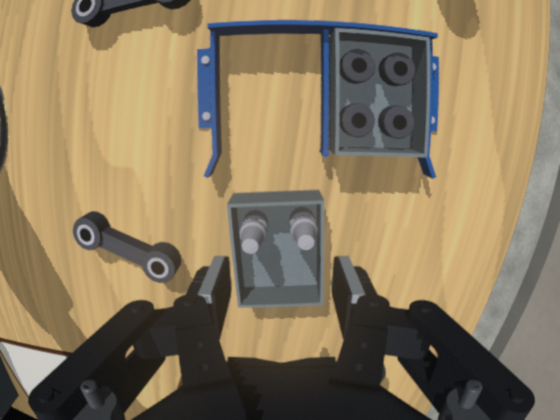

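The link lies in the crate (about 503,147 in the crop) and the tray hasn't moved: rim corners (229,196), (323,192), (323,303), (239,306), holders standing. Next I grip the tray's end wall.

Run:
```python
from h import *
a=np.radians(100.3); u=np.array([np.cos(a),np.sin(a)])
w=np.array([.5684,-.1157])-.068*u
qs=[quat(a),quat(a-np.pi)]; js=[env.ik([*w,.2],q) for q in qs]; 
for j in js: print(np.round(j,2) if j is not None else None)
cur=env.get_obs()['qpos']
k=min((i for i in (0,1) if js[i] is not None),key=lambda i:np.abs(js[i]-cur).max()); q=qs[k]; print(k)
env.gripper_to(.05); env.move_to([*w,.2],q)
hit=env.move_linear([*w,.098],feed=.08,stop_force=6); o=env.get_obs(); print(hit,o['eef_pos'],o['t'])
if not hit:
    for g in (.03,.02,.014,.01,.0): 
        env.gripper_to(g); o=env.get_obs(); print(g,o['finger_gap'],o['grasp_force'],np.round(o['contact_force'],1),o['t'])
        if o['grasp_force']>30: break
cc=vision.camera_params('wrist'); p,d=vision.read_camera('wrist'); cv2.imwrite('pics/w4.png',p)
```

```text
[ 0.99  0.63 -1.06  1.73  0.6   1.15  1.5 ]
[ 0.61  0.46 -0.49  1.74  0.25  1.01 -1.36]
1
False [ 0.58099673 -0.18269505  0.09862   ] 17.3833
0.03 0.030143570189395563 0.0 [-0.3  0.2 -0.3] 17.7167
0.02 0.019939860647128656 0.0 [-0.3  0.6 -0.5] 17.975
0.014 0.014238118243579893 0.0 [-0.3 -0.1  0.1] 18.2083
0.01 0.010081781811726183 0.0 [0.1 0.5 0.2] 18.425
0.0 0.0027430797717842557 58.94085645675659 [ 0.4 -0.6  1.2] 18.6417
```

View pics/w4.png

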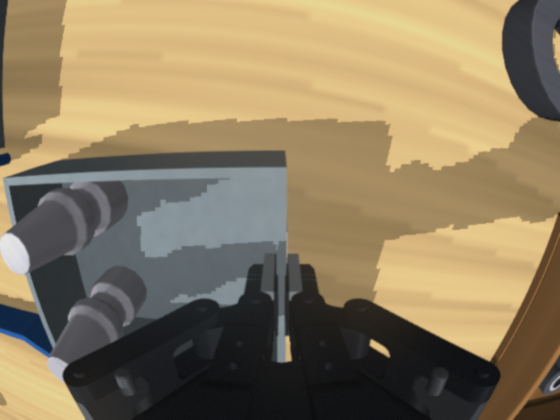

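The end wall (285,160 to 285,300) is pinched and both holders stand. Now I slide it, straightening it in line first and then going in.

Run:
```python
from h import *
a=np.radians(98.2); u=np.array([np.cos(a),np.sin(a)])
org=np.array([.5315,.0765])-.074*u
q=quat(a-np.pi)
z=env.get_obs()['eef_pos'][2]-.0006
T=lambda x:[*(org+(x-.068)*u),z]
def st(s): o=env.get_obs(); e=o['eef_pos']; print(s,np.round([ (e[:2]-org)@u+.068, (e[:2]-org)@[-u[1],u[0]], e[2]],4),np.round(o['contact_force'],1),o['finger_gap'],o['t'])
print(env.move_linear(T(-.085),rot=q,feed=.025,stop_force=20)); st('aligned')
print(env.move_linear(T(.0),feed=.035,stop_force=15)); st('mouth')
cc=vision.camera_params('wrist'); p,d=vision.read_camera('wrist'); cv2.imwrite('pics/w5.png',p)
W=cloud(d,cc,True)
t,_=vision.read_camera('scene'); cv2.imwrite('pics/s5.png',np.hstack([p,cv2.resize(t[150:320,160:400],None,fx=2,fy=2)[:340].copy() if 0 else cv2.copyMakeBorder(t[150:320,160:400],0,250,0,0,0)]))
```

```text
False
aligned [-0.086  -0.0004  0.0981] [ 2.1 -4.5  2.1] 0.002595478911459874 20.375
False
mouth [-0.0017  0.0001  0.0981] [ 1.4 -5.4  4. ] 0.0027041460336948266 22.95
```

View pics/s5.png

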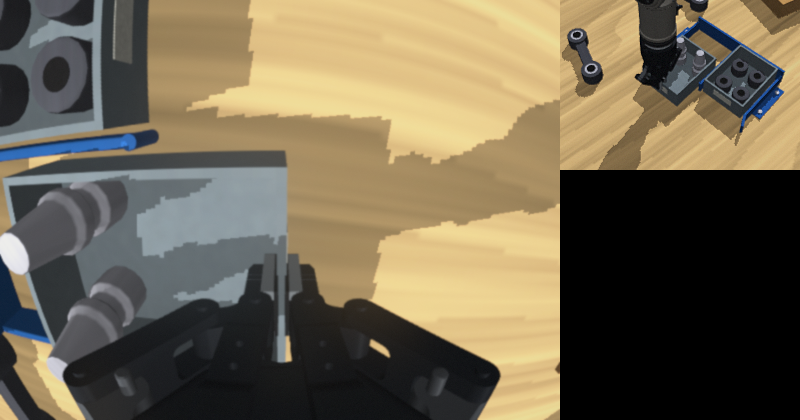

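The tray is inside the mouth with a clear gap to the middle guide at (155,138) and both holders upright, so I carry on to the stop.

Run:
```python
from h import *
a=np.radians(98.2); u=np.array([np.cos(a),np.sin(a)])
org=np.array([.5315,.0765])-.074*u
z=.0981
T=lambda x:[*(org+(x-.068)*u),z]
def st(s): o=env.get_obs(); e=o['eef_pos']; print(s,np.round([ (e[:2]-org)@u+.068, (e[:2]-org)@[-u[1],u[0]], e[2]],4),np.round(o['contact_force'],1),o['finger_gap'],o['t'])
print(env.move_linear(T(.06),feed=.03,stop_force=15)); st('near')
print(env.move_linear(T(.088),feed=.012,stop_force=12)); st('home')
cc=vision.camera_params('wrist'); p,d=vision.read_camera('wrist'); cv2.imwrite('pics/w6.png',p)
```

```text
False
near [0.059  0.0007 0.0981] [ 1.3 -5.4  1.8] 0.002355238521232245 25.2
True
home [0.0752 0.0003 0.0981] [-0.4 -0.3  3.9] 0.0028195994900102805 26.825
```

View pics/w6.png

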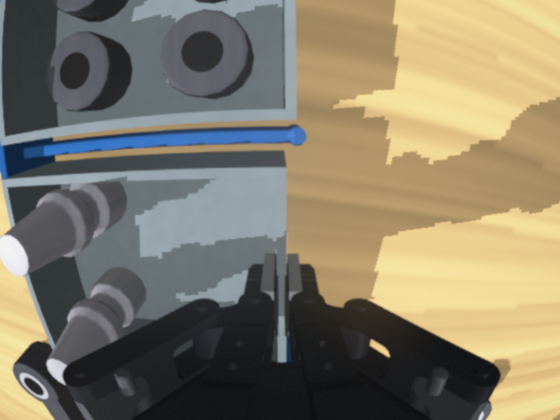

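The tray met the back stop at x = 75 mm, flush with the neighbouring tray's end (287,170 against 293,110), and both holders stand. Release and retreat.

Run:
```python
from h import *
for g in (.012,.03): env.gripper_to(g)
e=env.get_obs()['eef_pos']; env.move_linear([e[0],e[1],.3],feed=.1)
env.move_to([.55,-.08,.36],quat(np.radians(8.2)))
c=vision.camera_params('wrist'); p,d=vision.read_camera('wrist'); cv2.imwrite('pics/w7.png',p)
W=cloud(d,c,True); a=np.radians(98.2); u=np.array([np.cos(a),np.sin(a)]); n=np.array([-u[1],u[0]])
X=W[...,:2]-(np.array([.5315,.0765])-.074*u)
m=(d>0)&(abs(X@n)<.06)&(X@u>-.03)&(X@u<.142)
P=W[m&(W[...,2]>.046)&(W[...,2]<.056)]; r=rect(P); print(r,(r[:2]/1000-(np.array([.5315,.0765])-.074*u))@np.c_[u,n])
print(cv2.kmeans((W[m&(W[...,2]>.065)]*1000).astype(np.float32),2,None,(3,20,.1),3,0)[2], env.get_obs()['t'])
```

```text
[531.9  70.4 111.1 124.3   8.4] [0.06790531 0.00047413]
[[499.44733  102.66054   79.98831 ]
 [556.49603  112.822235  79.34386 ]] 31.1917
```

View pics/w7.png

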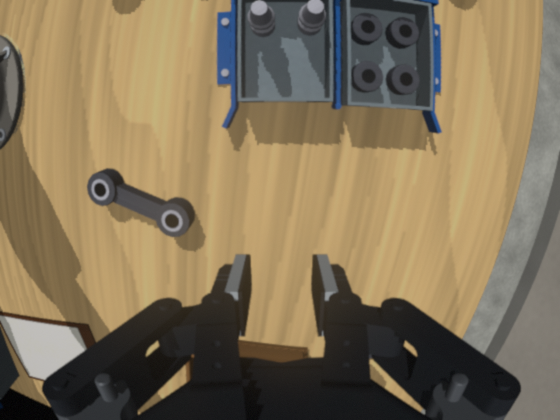

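The tray's rear edge (238–330, row 100) sits at dock x ≈ 6 mm, so its centre is at about 76 mm. Both holders are upright with tops at 80 mm, so I hand in.

```bash
python3 -c "
from station import env
env.hold(.3); print(env.hand_in())"
```

```text
the job is handed in; nothing more can be done
None
```

The job is handed in at about 32 s: the link is in the crate, and the tray is home against the back stop with both holders standing; no verdict came back from the hand-in call.

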